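# Back the tube carousel up by one notch

## Robot

A 7-joint arm with a two-finger parallel gripper is mounted at the origin on the work surface. World frame = base frame: x ahead of the robot, y to its left, z up, the work surface at z = 0. Lengths are in mm, angles in rad, forces in N, time in s.
With the tool pointing down it reaches from about 400 to 875 mm from the base axis. Payload 4.4 kg.
Tool frame: the origin (TCP) lies midway between the tips of the shut fingers; the grasp point (between the pads) lies 19 mm behind it; z points along the fingers, y is the direction in which the jaws open and shut (so a half turn about z gives the same grasp; the last joint's range is limited). The gripper opens to 85 mm and grips with 20 to 120 N. Pads are 22 mm wide; open, the fingers measure 114 mm over their backs; the gripper's body (76 mm by 85 mm) begins 54 mm behind the grasp point. The pads swing forward as they close: fully open they stand 13 mm farther back than shut.
Start: joints at [-1.226, 0.628, 0.038, 1.517, -0.027, 0.996, -0.02], TCP at [259.55, 595.946, 201.313] pointing down, gripper open.
Joint ranges: [-3.06, 3.06], [-0.37, 2.12], [-1.25, 1.32], [0.18, 2.47], [-1.1, 4.24], [0.23, 1.98], [-2.94, 2.94]. Speed limits (rad/s): [2.57, 2.57, 3.14, 3.14, 3.14, 3.14, 3.14].

## Interface

Orientations are given as [roll, pitch, yaw] about the fixed x, y, z axes, in that order (R = Rz(yaw) Ry(pitch) Rx(roll)).
In Python, from cell import * gives the robot as it stands. The module is installed in compiled form; this text tells all that it offers.
- The arm moves only by the tool move_arm, never from a script. Its argument "series" is a list of rows, each a list of 2 entries, a list of its own where there are three numbers: the shift along the tool's x, y, z in m, then the turn about the tool's z in rad. In form: [[[x, y, z], yaw], ...]. A call has 1 to 5 rows; each row is the pose to reach, as a shift and turn from the pose measured when the call began, along the tool's axes at that moment; what a row does not reach only later rows make up. A row lasts 1/8 s, in which the tool goes at most 62.5 mm and 10.7 degrees, less where a joint would pass 70% of its speed; a pose out of reach is approached as far as the arm can. A call with a gripper value outside its range is refused whole. "claw" is the opening, from 0 (shut) to 1 (fully open), set as the call begins (left out, the last holds). The fingers move at their own pace and stop on an object; the grip force is fixed at half the most. Time passes only in rows, so rows that repeat a pose let the fingers close. It gives the time, the measured TCP pose, the force and the opening at its end, in the units of the state.
- read_state(): the state, without advancing time (a new reading comes with each control period).
- get_image(name): name is "scene" or "top" or "wrist"; returns the picture (480x640x3 uint8, blue, green, red); there is no depth.
- camera_model(name): a dict with "fov_y" (degrees; the focal length in pixels is half the picture's height over the tangent of half this angle, whatever the lens; pixels are square), "cx", "cy" (the principal point, pixels), "pose" (4x4, takes a point from camera to world coordinates); the wrist camera has in their place "tool_from_camera" (4x4, takes a point from camera to tool coordinates, whose origin is the TCP and whose axes are the flange's). Camera axes: x right, y down, z forward; pixel columns grow to the right and rows downward; lengths in mm; the calibration is good to about 2 mm. A picture is of the moment at which its call begins: read the wrist's pose just before it. camera_model takes no time and is no camera call.
- finish_job(): hands the job in, once; it reports no verdict.
The state is a dict: "clock": time; "qpos": joint angles; "qd": joint speeds; "tau": joint torques, N m; "eef_pos": TCP position; "tool_rot": TCP orientation; "force": force on the tool from outside, world axes, zero at the start; "torque": the same for the moment, N m; "width": finger opening in mm.
Only numpy, scipy, OpenCV 4.12 (cv2) and the standard library are available. Lean on these libraries where they do the work, as an engineer would, in place of code of your own. Each camera call takes 0.05 s, during which the arm holds its last target. There are 200 camera calls.

## Task

The tube carousel has stepped one place too far. With a fingertip, lift the pawl by its blue handle until it stays up by itself, push the ratchet wheel back by exactly one notch (clockwise seen from above), then tip the pawl back down so that it sits fully home in the new notch. Only push: do not pinch the blue handle or the red vane, and leave the vials and everything else on the bench where they stand.

Things in the scene. Friction and masses are not known exactly. Their poses are not given: they have to be found in the camera images.
- carousel: Fixed unit under the wheel and pawl: white base slab 250 mm (its x) by 335 mm (its y), 25 mm high. Origin on the wheel's vertical axis at table height, z up. The slab reaches 125 mm to its +y side and 210 mm to its -y side, where the pawl's aluminium bracket stands (56 mm wide along x, 30 mm along y, top 70 mm above the table), centred 150 mm from the wheel's axis.
- wheel_centre (a point): Centre of the black wheel's top face, 42 mm above the table; the wheel lies flat, radius 112 mm. On it: ten aluminium saw teeth 36 degrees apart, 89 to 111 mm from the axis, tops 54 mm above the table; ten capped tubes clipped in, 45 mm from the axis, tops 66 mm; a hub of radius 18 mm, top 76 mm. All turn with it. The point's axes turn with the wheel.
- wheel (a joint): Wheel angle (rad), growing counter-clockwise seen from above; within 0.05 of 0 at the start. BACK is clockwise: it falls. One notch is 0.628 rad (36 degrees): the next notch back is at -0.628. Play in a notch is about 0.1 rad either way. It turns stiffly (0.12 N m, 2 N at the vane) and stays where left. Pawl down, a tooth stops it going back; forward, the teeth lift the pawl.
- vane_top (a point): Middle of the top edge of the red upright vane on the wheel: 74 mm from its axis, 112 mm above the table, on the robot's side. 26 mm wide (radially), 14 mm thick (6 mm in the top 12 mm), 70 mm tall. At wheel angle 0 it stands 198 degrees counter-clockwise from the carousel's +x; it turns with the wheel. To turn the wheel back, push its counter-clockwise face.
- pawl (a joint): Pawl angle (rad): 0 is down, nose fully home between two teeth; it grows as the pawl swings up and outward (away from the wheel) to its stop at 1.1. A 75 g bell crank on a level pivot along the carousel's x. It turns freely, its weight over centre: let go below 0.5 it falls home, above 0.75 it falls back on its stop and stays up. 1 N at the handle moves it. On a tooth's crest it stays above 0.1.
- pawl_pivot (a point): Middle of the pawl's pivot pin: 150 mm from the wheel's axis towards the carousel's -y, 62 mm above the table. Axes as the carousel's; inward (to the wheel) is +y.
- pawl_tip (a point): Middle of the free end of the pawl's blue handle: a flat paddle 32 mm wide (along x), 14 mm thick (6 mm in its last 12 mm), 75 mm long from the pivot. Pawl down: leans 15 degrees inward, end 19 mm inward of the pivot, 134 mm above the table. Pawl up: end 55 mm outward, 112 mm high. Push it outward to lift the pawl, inward to drop it; nothing else is in the way over 85 mm height.
- pawl_nose (a point): Middle of the foot of the pawl's steel nose (10 mm wide, 22 mm long), 49 mm inward of the pivot; pawl down it is 1 mm above the wheel's top face.
- vial_a: Loose amber vial with a red cap, 22 mm across, 46 mm tall, standing on the far left corner of the carousel's base. Origin: centre of its foot. Bystander.
- vial_b: Loose amber vial with a green cap, 22 mm across, 46 mm tall, standing on the near left corner of the carousel's base. Origin: centre of its foot. Bystander.
- wipes: White wipes tub with a red lid, 84 mm across, 150 mm tall. Origin: centre of its foot. Bystander.
- tipbox: Blue pipette tip box with a clear lid, 85 x 122 x 67 mm. Origin: centre of its underside. Bystander.
- marker: Black marker pen lying down, 140 mm long, 14 mm thick. Origin: under its middle. Bystander.
- reagent: Green reagent bottle with a blue cap, 60 mm across, 120 mm tall. Origin: centre of its foot. Bystander.
- beaker: Small glass beaker, 70 mm across the rim, 80 mm tall. Origin: centre of its foot. Bystander.

How it is judged (in metres and radians):
On the way, in this order (a step that is already met when the one before it is completed fails the run):
1. the pawl is lifted and stays up, the wheel still in its first notch (value of joint pawl above 0.95 rad and value of joint wheel between -0.2 and 0.2 rad), for 0.2 s.
2. with the pawl up, the wheel is pushed back about one notch (value of joint pawl above 0.95 rad and value of joint wheel between -0.8 and -0.45 rad), for 0.2 s.
At the end, for the whole second after the job is handed in: The pawl is down and fully home (joint below 0.06 rad) in the next notch back: the wheel stands between -0.75 and -0.50 rad. No bystander has moved more than 20 mm (value of joint pawl below 0.06 rad and value of joint wheel between -0.75 and -0.5 rad and distance of each of vial_a, vial_b, wipes, tipbox, marker, reagent, beaker from where it was at the start of the episode below 0.02 m); the robot touches nothing.
It fails at once if a vial or another loose thing on the bench is moved by more than 20 mm (distance of any of vial_a, vial_b, wipes, tipbox, marker, reagent, beaker from where it was at the start of the episode above 0.02 m).
It fails at once if the red vane is pinched from both sides (contact force between the fingers and wheel_c33 above 1.5 N and contact force between the fingers and wheel_c34 above 1.5 N).
It fails at once if the blue handle is pinched from both sides (contact force between the fingers and pawl_c4 above 1.5 N and contact force between the fingers and pawl_c5 above 1.5 N).
It also fails if it takes over 53 s, if anything falls off the work surface, if the arm or the gripper's body presses on something with over 40 N, if the wrist force passes 120 N, or if a joint passes its speed limit or range.

## Working session

There is one attempt and no reset: what is moved stays moved. The work goes in short steps, Python scripts to look and compute and a tool call to move; the robot and the scene stay as the last step left them, time stands still between calls to the robot, and variables do not carry over. Pictures are saved under pics/ and viewed, about 8 in all and at most 12, crops included, and the job is handed in when it is done.

Besides the shell and the picture viewer there is one more tool, called after ">>>" as name([rows], argument=value, ...), one row to a line, values as JSON. move_arm: Moves the arm, as the interface text tells. Its arguments: {"type":"object","properties":{"series":{"type":"array"},"claw":{"type":"number"}},"required":["series"]}

```bash
mkdir -p pics
python3 - <<'E'
from cell import *
import cv2,numpy as np
s=read_state();print({k:np.round(v,3) for k,v in s.items()})
for n in("scene","top"):
    cv2.imwrite(f"pics/{n}0.png",get_image(n)); print(n,camera_model(n))
print(camera_model("wrist"))
E
```

```text
{'clock': np.float64(0.0), 'qpos': array([-1.226,  0.629,  0.038,  1.518, -0.027,  0.996, -0.02 ]), 'qd': array([-0.001, -0.001,  0.001, -0.001,  0.   , -0.001, -0.002]), 'tau': array([-0.0000e+00, -5.6341e+01,  1.2260e+00, -1.9345e+01,  1.1000e-02,
        1.1000e-02, -0.0000e+00]), 'eef_pos': array([259.288, 595.289, 200.375]), 'tool_rot': array([-3.14 ,  0.   ,  2.731]), 'force': array([ 0.124, -1.023, -0.25 ]), 'torque': array([0.015, 0.027, 0.013]), 'width': np.float64(85.304)}
scene {'fov_y': 52.39755891246592, 'cx': 312.79318246250415, 'cy': 242.52547827886605, 'pose': array([[-8.69861829e-01,  3.11953609e-01, -3.82132626e-01,
         8.87944995e+02],
       [ 4.93279998e-01,  5.56202942e-01, -6.68814721e-01,
         6.37853732e+02],
       [ 3.90412530e-03, -7.70274778e-01, -6.37700184e-01,
         7.24945575e+02],
       [ 0.00000000e+00,  0.00000000e+00,  0.00000000e+00,
         1.00000000e+00]])}
top {'fov_y': 49.88314009945593, 'cx': 322.6804389453476, 'cy': 235.83033096250603, 'pose': array([[-4.70722901e-04, -9.91781647e-01,  1.27941169e-01,
         3.79179490e+02],
       [-9.99995370e-01,  8.51494426e-04,  2.92146637e-03,
        -3.07714800e+01],
       [-3.00639792e-03, -1.27939201e-01, -9.91777456e-01,
         1.34557852e+03],
       [ 0.00000000e+00,  0.00000000e+00,  0.00000000e+00,
         1.00000000e+00]])}
{'fov_y': 61.84652650979731, 'cx': 317.5122494257394, 'cy': 238.67936032167, 'tool_from_camera': array([[ 5.03140800e-04, -9.54538208e-01, -2.98088167e-01,
         7.61978221e+01],
       [ 9.99999702e-01,  3.05889783e-04,  7.08371511e-04,
         7.67231462e-01],
       [-5.84985548e-04, -2.98088435e-01,  9.54538078e-01,
        -1.72091447e+02],
       [ 0.00000000e+00,  0.00000000e+00,  0.00000000e+00,
         1.00000000e+00]])}
```

View pics/top0.png

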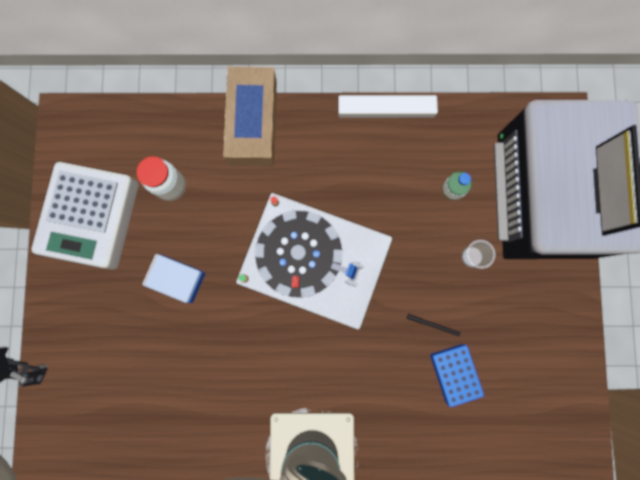

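View pics/scene0.png

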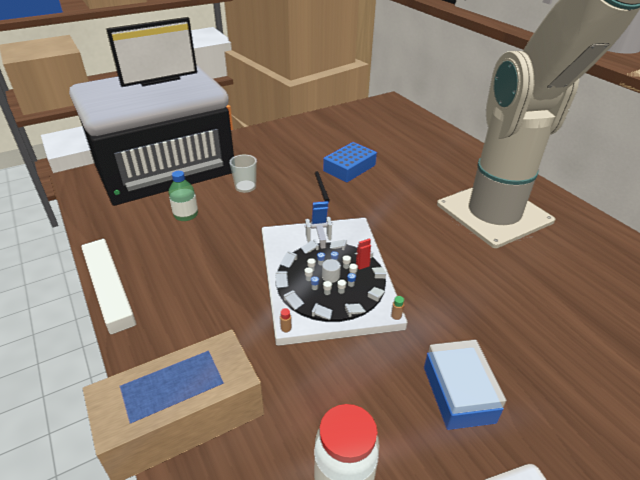

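The top view shows the slab with corners near (272,194), (391,238), (360,327) and (237,282). The wheel is at (298,253), the vane at (295,282), and the blue handle at (352,270) on the slab's right. In the scene view the handle is at (320,212) with the pawl down, and the vane is at (364,253).

```bash
cat > h.py <<'E'
from cell import *
import cv2,numpy as np
def ray(cam,uv,pose=None):
    m=camera_model(cam); f=240/np.tan(np.radians(m["fov_y"]/2)); P=m["pose"] if pose is None else pose
    d=P[:3,:3]@np.array([(uv[0]-m["cx"])/f,(uv[1]-m["cy"])/f,1]); return P[:3,3],d/np.linalg.norm(d)
def plane(cam,uv,z,pose=None):
    o,d=ray(cam,uv,pose); return o+d*(z-o[2])/d[2]
E
python3 - <<'E'
from h import *
im=cv2.imread("pics/top0.png"); hsv=cv2.cvtColor(im,cv2.COLOR_BGR2HSV)
roi=np.zeros(im.shape[:2],np.uint8); roi[185:335,230:400]=255
w=cv2.inRange(hsv,(0,0,150),(180,60,255))&roi
w=cv2.morphologyEx(w,cv2.MORPH_OPEN,np.ones((3,3)))
c=np.vstack(cv2.findContours(w,0,1)[0])[:,0].astype(float)
pts=np.array([plane("top",p,25)[:2] for p in c],np.float32)
r=cv2.minAreaRect(pts);print("rect",r,cv2.boxPoints(r))
k=cv2.inRange(hsv,(0,0,0),(180,110,70))&roi
cs=max(cv2.findContours(cv2.morphologyEx(k,cv2.MORPH_CLOSE,np.ones((9,9))),0,1)[0],key=cv2.contourArea)
e=cv2.fitEllipse(cv2.convexHull(cs));print("wheel",e,plane("top",e[0],42))
for n in("top","scene"):
    im=cv2.imread(f"pics/{n}0.png"); hsv=cv2.cvtColor(im,cv2.COLOR_BGR2HSV); 
    if n=="scene": roi=np.zeros_like(roi); roi[195:275,255:400]=255
    for nm,m in(("red",cv2.inRange(hsv,(0,150,90),(8,255,255))|cv2.inRange(hsv,(172,150,90),(180,255,255))),("blue",cv2.inRange(hsv,(100,140,60),(125,255,255)))):
        N,_,st,ce=cv2.connectedComponentsWithStats(m&roi)
        print(n,nm,[(st[i].tolist(),ce[i].round(1).tolist()) for i in range(1,N) if st[i][4]>15])
E
```

```text
rect ((488.2341613769531, -4.6075592041015625), (337.47381591796875, 252.583251953125), 69.37791442871094) [[ 310.6053  -118.05223]
 [ 547.0039  -207.01268]
 [ 665.86304  108.83711]
 [ 429.46442  197.79756]]Traceback (most recent call last):
  File "<stdin>", line 10, in <module>
ValueError: max() iterable argument is empty
```

```bash
cat >> h.py <<'E'
yaw=np.radians(69.378-90); X=np.array([np.cos(yaw),np.sin(yaw),0]); Y=np.array([-np.sin(yaw),np.cos(yaw),0])
W=np.array([488.23,-4.61,0])+42.5*Y
def car(x,y,z): return W+x*X+y*Y+np.array([0,0,z])
def pix(cam,p,pose=None):
    m=camera_model(cam); f=240/np.tan(np.radians(m["fov_y"]/2)); P=m["pose"] if pose is None else pose
    q=P[:3,:3].T@(p-P[:3,3]); return q[:2]/q[2]*f+[m["cx"],m["cy"]]
def tocar(p): d=p-W; return np.array([d@X,d@Y,d[2]])
def totool(shift):
    from scipy.spatial.transform import Rotation as R
    return R.from_euler('xyz',read_state()["tool_rot"]).inv().apply(shift)
E
python3 - <<'E'
from h import *
print("W",W,np.degrees(yaw),"pivot",car(0,-150,62))
v=np.radians(198)
for n in("top","scene"):
    print(n,"tip",pix(n,car(0,-131,134)),"hub",pix(n,car(0,0,76)),"vane",pix(n,car(74*np.cos(v),74*np.sin(v),112)))
    im=cv2.imread(f"pics/{n}0.png"); hsv=cv2.cvtColor(im,cv2.COLOR_BGR2HSV)
    roi=np.zeros(im.shape[:2],np.uint8)
    if n=="scene": roi[195:275,255:400]=255
    else: roi[200:335,250:380]=255
    for nm,m in(("red",cv2.inRange(hsv,(0,120,60),(8,255,255))|cv2.inRange(hsv,(172,120,60),(180,255,255))),("blue",cv2.inRange(hsv,(100,140,60),(125,255,255)))):
        N,_,st,ce=cv2.connectedComponentsWithStats(m&roi)
        print(n,nm,[(st[i].tolist(),ce[i].round(1).tolist()) for i in range(1,N) if st[i][4]>15])
# target: lift start
s=read_state()
for z in(200,100):
    print("shift",totool(car(0,-100,z)-s["eef_pos"]))
print(np.degrees(s["tool_rot"]))
E
```

```text
W [503.19854435  35.16678569   0.        ] -20.622 pivot [ 450.36838782 -105.22186969   62.        ]
top tip [348.35651915 268.93832921] hub [297.51728495 251.80942567] vane [295.14256083 281.22349524]
top red [([272, 200, 5, 4, 17], [273.9, 201.2]), ([292, 276, 7, 12, 78], [295.0, 281.6])]
top blue [([347, 265, 9, 13, 80], [351.2, 271.0])]
scene tip [319.792225   203.26213326] hub [330.42747705 265.10751851] vane [363.72170455 240.36635947]
scene red [([356, 239, 15, 31, 357], [363.2, 254.3])]
scene blue [([312, 201, 17, 22, 285], [319.5, 211.7])]
shift [-452.38683115 -516.09628086    1.39078738]
shift [-452.38279536 -515.92851783  101.39064657]
[-1.79903879e+02  2.31233331e-03  1.56465553e+02]
```

The layout fits within about 2 px in both views, and tool y already lies close to carousel +y. I'll travel with the fingers shut.

>>> move_arm([
  [[-0.04, -0.045, 0], -0.05],
  [[-0.08, -0.09, 0], -0.05],
  [[-0.12, -0.135, 0], -0.05],
  [[-0.16, -0.18, 0], -0.05],
  [[-0.2, -0.225, 0], -0.05],
], claw=0)

```text
clock: 0.72
eef_pos: [353.2, 307.2, 200.8]
tool_rot: [-3.14, 0.0, 2.781]
force: [1.7, 0.0, 0.9]
width: -0.3
```

>>> move_arm([
  [[-0.04, -0.045, 0], 0],
  [[-0.08, -0.09, 0], 0],
  [[-0.12, -0.135, 0], 0],
  [[-0.16, -0.18, 0], 0],
  [[-0.19, -0.215, 0], 0],
])

```text
clock: 1.35
eef_pos: [455.5, 36.3, 201.1]
tool_rot: [-3.139, 0.0, 2.779]
force: [0.3, 1.6, 0.4]
width: -0.1
```

Run:
```python
from h import *
s=read_state();print(s["clock"],s["eef_pos"],np.degrees(s["tool_rot"]),s["width"],tocar(s["eef_pos"]),totool(car(0,-96,200)-s["eef_pos"]))
```

```text
1.35 [455.50529997  36.29354237 201.13300908] [-1.79869953e+02  1.90243141e-02  1.59217942e+02] -0.06255505662144663 [-45.03411454 -15.7430514  201.13300908] [-45.25776032 -80.12801914   1.32990987]
```

>>> move_arm([
  [[-0.025, -0.04, 0], 0],
  [[-0.045, -0.079, 0], 0],
  [[-0.045, -0.079, 0.04], 0],
  [[-0.045, -0.079, 0.08], 0],
  [[-0.045, -0.079, 0.101], 0],
])

```text
clock: 1.98
eef_pos: [468.1, -53.8, 98.4]
tool_rot: [-3.138, -0.003, 2.778]
force: [-0.4, -0.0, 0.3]
width: -0.1
```

Run:
```python
from h import *
s=read_state();print(s["clock"],tocar(s["eef_pos"]),s["force"])
a=get_image("scene")[130:330,220:440]; b=get_image("wrist")
cv2.imwrite("pics/lift0.png",np.hstack([cv2.resize(a,(440,400),interpolation=2),cv2.resize(b[::-1,::-1],(360,270))[:,:] if 0 else cv2.copyMakeBorder(cv2.resize(b,(360,270)),0,130,0,0,0)]))
```

```text
1.975 [ -1.50769565 -95.64607016  98.4044109 ] [-0.43415977 -0.04190788  0.3258235 ]
```

View pics/lift0.png

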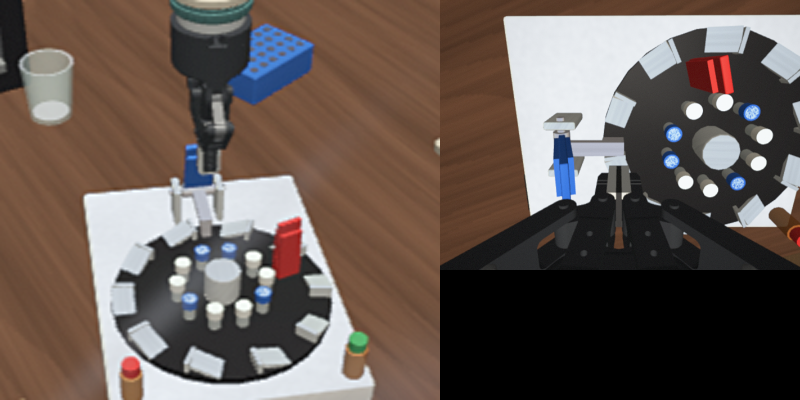

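The shut fingers stand just inward of the blue handle, which is clear of them. In the crop the handle is at (195,165) left, with the pawl down. I'll push outward slowly.

>>> move_arm([
  [[0, -0.016, 0], 0],
  [[0, -0.023, 0], 0],
  [[0, -0.03, 0], 0],
  [[0, -0.037, 0], 0],
  [[0, -0.044, 0], 0],
])

```text
clock: 2.7
eef_pos: [452.8, -94.8, 100.2]
tool_rot: [-3.139, -0.002, 2.779]
force: [-2.1, 2.0, 16.9]
width: 0.0
```

>>> move_arm([
  [[0, -0.006, 0], 0],
  [[0, -0.012, 0], 0],
  [[0, -0.016, 0], 0],
  [[0, -0.02, 0], 0],
  [[0, -0.02, 0], 0],
])

```text
clock: 3.32
eef_pos: [445.5, -113.8, 100.1]
tool_rot: [-3.139, -0.003, 2.779]
force: [0.2, 0.5, 0.2]
width: 0.3
```

Run:
```python
from h import *
s=read_state();print(s["clock"],tocar(s["eef_pos"]),s["force"])
a=get_image("scene")[130:330,220:440]; b=get_image("wrist")
cv2.imwrite("pics/lift1.png",np.hstack([cv2.resize(a,(440,400),interpolation=2),cv2.copyMakeBorder(cv2.resize(b,(360,270)),0,130,0,0,0)]))
```

```text
3.325 [  -1.58158153 -159.74891111  100.14339   ] [0.19669266 0.53241204 0.18603978]
```

View pics/lift1.png

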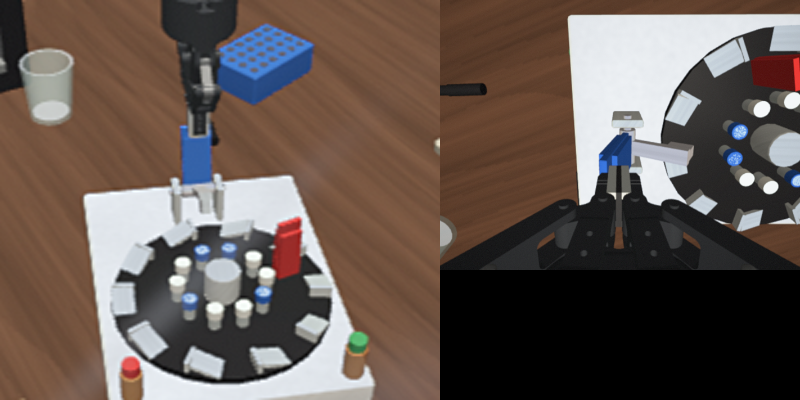

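Run:
```python
from h import *
c=lambda p:(pix("scene",p)-[220,130])*2
print("tcp",c(car(-1.6,-160,100)),"tcp before",c(car(-1.5,-95.6,98.4)))
for th in (0,.3,.6,.75,.9,1.1):
    a=th-np.radians(15); print(th,c(car(0,-150-75*np.sin(a),62+75*np.cos(a))))
print(c(car(0,-150,62)))
im=get_image("scene")[170:240,290:350]
cv2.imwrite("pics/z.png",np.hstack([cv2.resize(im,None,fx=7,fy=7,interpolation=2)]))
```

```text
tcp [196.22506984 156.81208288] tcp before [206.16590402 193.52923331]
0 [199.65499133 146.39974441]
0.3 [196.21581861 132.59818825]
0.6 [192.86105003 124.49491469]
0.75 [191.31678295 122.75642155]
0.9 [189.90705422 122.56717517]
1.1 [188.28430538 124.64691252]
[195.90640209 189.91003486]
```

View pics/z.png

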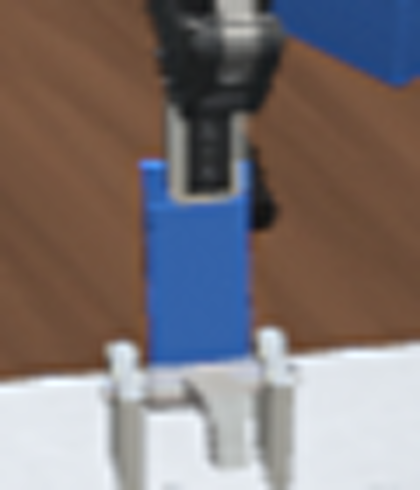

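Run:
```python
from h import *
c=lambda p:(pix("scene",p)-[290,170])*7
for th in (0,.3,.5,.75,.9,1.1):
    n=np.array([49*np.cos(th)+19*np.sin(th),49*np.sin(th)-19*np.cos(th)])
    print(th,c(car(0,-150+n[0],62+n[1])))
for z in (100,110,120,125): print(z,c(car(-1.6,-160+11,z)),c(car(-1.6,-160,z)))
```

```text
0 [220.76067273 528.16955434]
0.3 [223.40890253 497.02217419]
0.5 [223.77723973 469.85574209]
0.75 [222.59482721 430.64385252]
0.9 [221.02751    405.34094651]
1.1 [218.01020035 370.86187305]
100 [202.5727461  289.25358421] [196.78774444 268.84229009]
110 [202.95885368 263.02352755] [197.13614927 242.69613033]
120 [203.34965385 236.47468114] [197.48875498 216.23471377]
125 [203.54684048 223.0788901 ] [197.66665698 202.88399698]
```

The finger is on the handle's inner face, but the image can't tell me whether the pawl has gone over centre. I'll lower a little, push further and watch the force.

>>> move_arm([
  [[0, 0.008, 0], 0],
  [[0, 0.008, 0.011], 0],
  [[0, 0.002, 0.011], 0],
  [[0, -0.003, 0.011], 0],
  [[0, -0.003, 0.011], 0],
])

```text
clock: 4.1
eef_pos: [444.1, -116.9, 89.2]
tool_rot: [-3.139, -0.003, 2.778]
force: [0.3, 0.5, -0.1]
width: 0.0
```

>>> move_arm([
  [[0, -0.002, 0], 0],
  [[0, -0.004, 0], 0],
  [[0, -0.004, 0], 0],
])

```text
clock: 4.47
eef_pos: [442.6, -120.8, 89.2]
tool_rot: [-3.139, -0.003, 2.777]
force: [-0.3, 0.5, -0.2]
width: 0.1
```

Run:
```python
from h import *
s=read_state();print(s["clock"],tocar(s["eef_pos"]),s["force"],s["torque"])
im=get_image("scene")[170:240,290:350]; b=get_image("wrist")[60:360,160:480]
cv2.imwrite("pics/z2.png",np.hstack([cv2.resize(im,(360,420),interpolation=2),cv2.resize(b,(440,420))]))
```

```text
4.475 [  -1.79819495 -167.31306756   89.22159171] [-0.33893407  0.48267035 -0.16542417] [-0.00051929  0.00218654 -0.05485133]
```

View pics/z2.png

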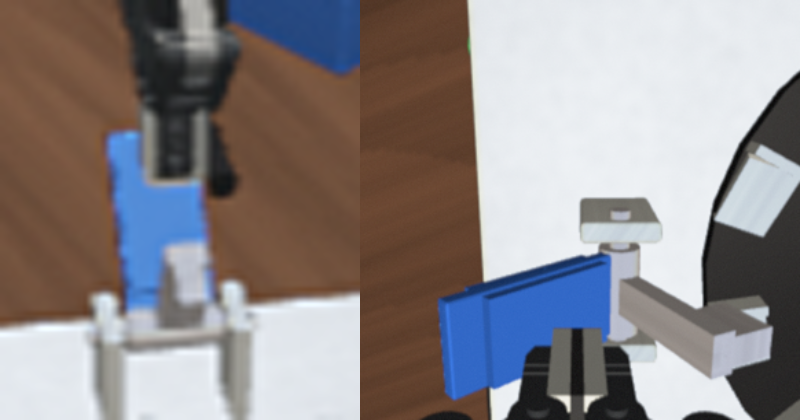

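The pawl is now up: the handle leans outward on its stop, the nose is raised, and there is no contact force. Next I go to the vane's counter-clockwise side.

>>> move_arm([
  [[0, 0.003, -0.035], 0],
  [[0, 0.003, -0.075], 0],
  [[0.033, 0.05, -0.075], 0],
  [[0.066, 0.1, -0.075], 0],
  [[0.066, 0.1, -0.075], 0],
])

```text
clock: 5.2
eef_pos: [415.6, 1.4, 164.2]
tool_rot: [-3.14, -0.004, 2.787]
force: [0.7, -0.3, -0.7]
width: -0.0
```

>>> move_arm([
  [[0, 0.004, 0.04], 0],
  [[0, 0.004, 0.08], 0],
  [[0, 0.004, 0.084], 0],
])

```text
clock: 5.58
eef_pos: [414.8, 4.4, 78.5]
tool_rot: [-3.138, -0.009, 2.787]
force: [0.5, -0.2, 0.4]
width: 0.0
```

Run:
```python
from h import *
s=read_state();print(s["clock"],tocar(s["eef_pos"]),s["force"])
im=get_image("scene")[170:310,270:410]; b=get_image("wrist")
cv2.imwrite("pics/v1.png",np.hstack([cv2.resize(im,(400,400),interpolation=2),cv2.copyMakeBorder(cv2.resize(b,(400,300)),0,100,0,0,0)]))
```

```text
5.575 [-71.89538516 -59.92046517  78.52620142] [ 0.4860384  -0.20984076  0.38688341]
```

View pics/v1.png

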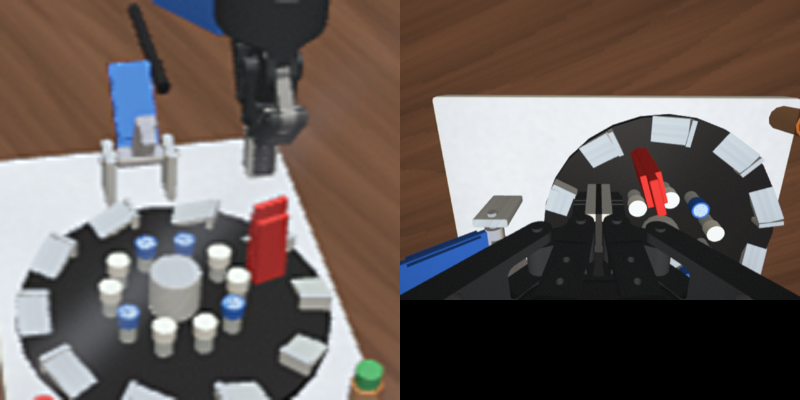

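Run:
```python
from h import *
for z in(78,90,100,110): print(z,(pix("scene",car(-72,-60,z))-[270,170])/140*400,(pix("scene",car(-72,-46,z))-[270,170])/140*400)
s=read_state()
from scipy.spatial.transform import Rotation as R
T=np.eye(4);T[:3,:3]=R.from_euler('xyz',s["tool_rot"]).as_matrix();T[:3,3]=s["eef_pos"]
P=T@camera_model("wrist")["tool_from_camera"]
for z in(78,90,100,112): print(z,pix("wrist",car(-72,-60,z),P)*400/640)
v=np.radians(198)
print("vane",pix("wrist",car(74*np.cos(v),74*np.sin(v),112),P)*400/640)
```

```text
78 [254.71714963 204.94587588] [259.12917421 217.14341171]
90 [255.78592079 192.16737418] [260.24314253 204.32213753]
100 [256.68902047 181.36968308] [261.18457262 193.48670083]
110 [257.60367661 170.43382006] [262.13817974 182.51111193]
78 [196.23032399 174.4150994 ]
90 [196.06720358 181.02291587]
100 [195.91421168 187.22043796]
112 [195.70588997 195.65930619]
vane [255.0650439  198.30894807]
```

Both views put the fingertip about 25 mm above the reported TCP, at roughly z = 105. I'll go down 16 mm, which is still clear of the tubes and teeth either way, and push.

>>> move_arm([
  [[0, 0, 0.016], 0],
  [[0, 0.008, 0.016], 0],
  [[0, 0.016, 0.016], 0],
  [[0, 0.023, 0.016], 0],
  [[0, 0.03, 0.016], 0],
])

```text
clock: 6.3
eef_pos: [426.7, 32.9, 64.6]
tool_rot: [-3.139, -0.005, 2.787]
force: [-1.4, -1.7, 0.7]
width: -0.2
```

>>> move_arm([
  [[0, 0.006, 0], 0],
  [[0, 0.012, 0], 0],
  [[0, 0.017, 0], 0],
  [[0, 0.017, 0], 0],
])

```text
clock: 6.8
eef_pos: [433.4, 49.6, 64.6]
tool_rot: [-3.14, -0.004, 2.787]
force: [0.5, -0.5, -0.0]
width: 0.1
```

```bash
cat > look.py <<'E'
from h import *
import sys
s=read_state();print(s["clock"],tocar(s["eef_pos"]),s["force"])
a=get_image("scene"); t=get_image("top")
cv2.imwrite("pics/%s.png"%sys.argv[1],np.hstack([cv2.resize(a[170:330,260:420],(400,400),interpolation=2),cv2.resize(t[190:330,240:380],(400,400),interpolation=2)]))
h=cv2.cvtColor(a,cv2.COLOR_BGR2HSV); m=cv2.inRange(h,(0,150,80),(8,255,255)); m[:, :335]=0; m[:,400:]=0; m[:200]=0; m[310:]=0
N,_,st,ce=cv2.connectedComponentsWithStats(m); i=1+st[1:,4].argmax(); print(st[i],ce[i])
for an in np.arange(-.8,.01,.1):
    v=np.radians(198)+an; print(round(an,2),pix("scene",car(74*np.cos(v),74*np.sin(v),112)),pix("scene",car(74*np.cos(v),74*np.sin(v),80)))
E
python3 look.py v2
```

```text
6.8 [-70.37352474 -11.10039672  64.63162555] [ 0.50621365 -0.47902779 -0.02004852]
[361 249  15  29 364] [367.63186813 263.28021978]
-0.8 [368.29944137 259.65069144] [367.03380645 272.02846935]
-0.7 [369.04553969 257.17038147] [367.77116733 269.52999647]
-0.6 [369.39900781 254.66026405] [368.12456732 267.0009068 ]
-0.5 [369.36324218 252.14652635] [368.09710481 264.46757195]
-0.4 [368.94559708 249.65447065] [367.6957556  261.95549797]
-0.3 [368.15703117 247.20828136] [366.93103485 259.48908915]
-0.2 [367.01173854 244.83083797] [365.816643   257.09145704]
-0.1 [365.5267771  242.54357132] [364.36910766 254.78427249]
-0.0 [363.72170455 240.36635947] [362.60743182 252.58765715]
```

View pics/v2.png

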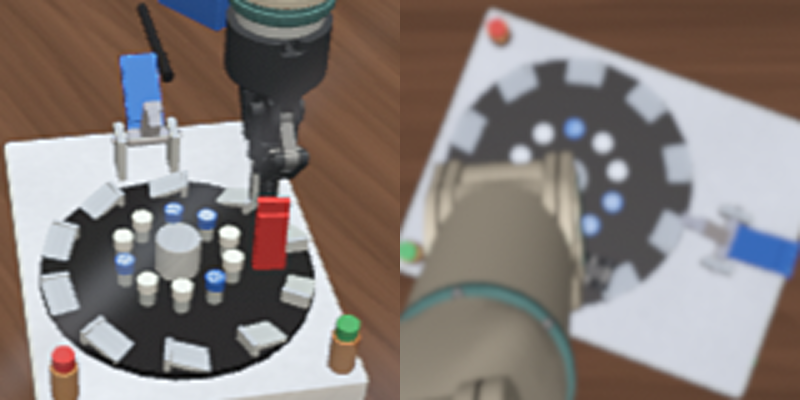

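The wheel stands near -0.39 rad: the vane has moved about 9.5 rows in the scene view, and the pawl is still up. About 14 mm remains, so I'll go 12 and measure.

>>> move_arm([
  [[0, 0.005, 0], 0],
  [[0, 0.009, 0], 0],
  [[0, 0.012, 0], 0],
  [[0, 0.012, 0], 0],
])

```text
clock: 7.4
eef_pos: [438.0, 61.0, 64.7]
tool_rot: [-3.141, -0.004, 2.787]
force: [0.2, -0.2, 0.1]
width: -0.1
```

```bash
python3 look.py v3 | head -2
```

```text
7.4 [-70.08451615   1.19489787  64.68694475] [ 0.24350956 -0.23574667  0.09716623]
[361 253  16  30 377] [368.04509284 267.68169761]
```

>>> move_arm([
  [[0, 0.003, 0], 0],
  [[0, 0.004, 0], 0],
  [[0, 0.004, 0], 0],
  [[0, -0.015, 0], 0],
  [[0, -0.025, 0], 0],
])

```text
clock: 8.12
eef_pos: [428.9, 37.2, 64.7]
tool_rot: [-3.141, -0.004, 2.787]
force: [0.2, 0.3, -0.5]
width: 0.0
```

>>> move_arm([
  [[0, -0.01, -0.05], 0],
  [[0, -0.01, -0.1], 0],
  [[0, -0.06, -0.11], 0],
  [[0, -0.12, -0.11], 0],
  [[0, -0.16, -0.11], 0],
])

```text
clock: 8.75
eef_pos: [373.0, -114.8, 175.3]
tool_rot: [-3.141, -0.003, 2.786]
force: [0.5, -0.6, -0.7]
width: 0.0
```

```bash
python3 look.py v4 | head -2;python3 - <<'E'
from h import *
t=cv2.cvtColor(get_image("top"),cv2.COLOR_BGR2HSV); m=cv2.inRange(t,(0,120,60),(8,255,255)); m[:260]=0;m[300:]=0;m[:,:270]=0;m[:,330:]=0
print(cv2.connectedComponentsWithStats(m)[2:])
for an in (-.4,-.5,-.6,-.7,-.8,0):
    v=np.radians(198)+an; print(an,pix("top",car(74*np.cos(v),74*np.sin(v),105)))
E
```

```text
8.75 [ -69.02303099 -186.19785027  175.27698825] [ 0.5217244  -0.59439265 -0.70047256]
[361 255  16  30 373] [367.8847185  269.22788204]
(array([[     0,      0,    640,    480, 307115],
       [   273,    269,     11,     12,     85]], dtype=int32), array([[319.51157384, 239.49037006],
       [277.68235294, 274.29411765]]))
-0.4 [283.43825591 278.35827761]
-0.5 [280.7412931  276.89029752]
-0.6 [278.20897277 275.1596866 ]
-0.7 [275.86683257 273.1843942 ]
-0.8 [273.73837273 270.98484829]
0 [295.30589314 281.34235332]
```

View pics/v4.png

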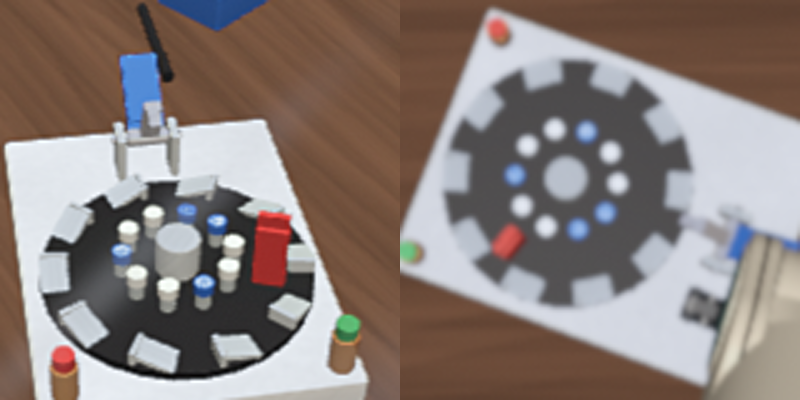

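The wheel is at about -0.63 rad in both views and the pawl is still up. Next I go outside the handle.

>>> move_arm([
  [[-0.01, -0.05, 0], 0],
  [[-0.05, -0.064, 0], 0],
  [[-0.07, -0.064, 0.02], 0],
  [[-0.07, -0.064, 0.06], 0],
  [[-0.07, -0.064, 0.099], 0],
])

```text
clock: 9.52
eef_pos: [417.6, -197.3, 74.7]
tool_rot: [3.141, -0.002, 2.785]
force: [-0.1, 0.5, 0.6]
width: 0.1
```

>>> move_arm([
  [[0, 0.01, 0], 0],
  [[0, 0.02, 0], 0],
  [[0, 0.03, 0], 0],
  [[0, 0.038, 0], 0],
  [[0, 0.046, 0], 0],
])

```text
clock: 10.15
eef_pos: [431.7, -165.5, 78.7]
tool_rot: [-3.13, 0.004, 2.776]
force: [-20.8, -36.6, 42.7]
width: 0.1
```

Run:
```python
from h import *
s=read_state();print(s["clock"],tocar(s["eef_pos"]),s["force"])
```

```text
10.15 [   3.71234602 -212.97253673   78.71672967] [-20.8095885  -36.62510316  42.72251567]
```

The force is outward and up, so the fingertip is pressing on the handle's end face. The true tip is about 27 mm above the reported TCP. I'll back off, go lower and push from underneath.

>>> move_arm([
  [[0, -0.015, -0.004], 0],
  [[0, -0.034, -0.004], 0],
  [[0, -0.034, 0.01], 0],
  [[0, -0.034, 0.023], 0],
  [[0, -0.034, 0.023], 0],
])

```text
clock: 10.78
eef_pos: [418.9, -195.9, 54.7]
tool_rot: [-3.131, 0.001, 2.778]
force: [-0.2, 0.6, -0.1]
width: 0.2
```

```bash
python3 look.py d1 | head -1
python3 - <<'E'
from h import *
im=get_image("wrist"); cv2.imwrite("pics/d2.png",np.hstack([cv2.resize(im,(533,400)),cv2.imread("pics/d1.png")[100:300,60:260].repeat(1,0) if 0 else cv2.copyMakeBorder(cv2.resize(get_image("scene")[170:240,290:350],(260,303)),0,97,0,0,0)]))
E
```

```text
10.775 [   2.47869708 -245.93735087   54.69018268] [-0.16274217  0.58249176 -0.06469486]
```

View pics/d2.png

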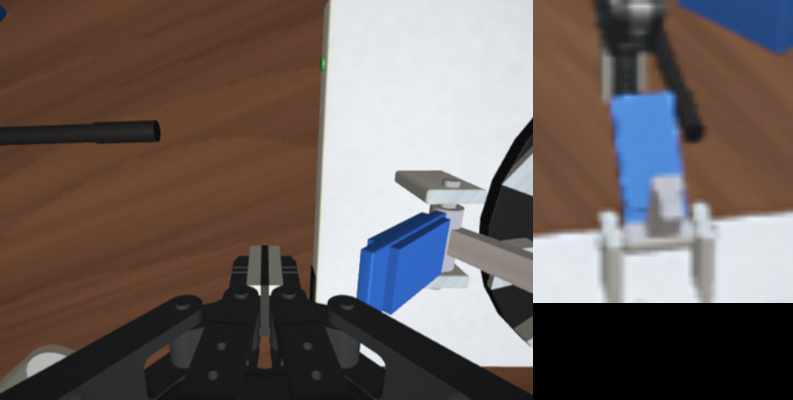

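>>> move_arm([
  [[0, 0.012, 0], 0],
  [[0, 0.022, 0], 0],
  [[0, 0.03, 0], 0],
  [[0, 0.036, 0], 0],
  [[0, 0.042, 0], 0],
])

```text
clock: 11.6
eef_pos: [434.0, -160.9, 56.8]
tool_rot: [-3.127, 0.006, 2.774]
force: [-9.4, -12.7, 25.1]
width: 0.1
```

Run:
```python
from h import *
s=read_state();print(s["clock"],tocar(s["eef_pos"]),s["force"],s["torque"])
im=get_image("wrist"); cv2.imwrite("pics/d3.png",np.hstack([cv2.resize(im[160:],(533,267)),cv2.resize(get_image("scene")[170:240,290:350],(229,267))]))
```

```text
11.6 [   4.34238406 -207.88970814   56.77175049] [ -9.38742003 -12.65436552  25.10996906] [-2.10370958  1.52698497 -0.00791612]
```

View pics/d3.png

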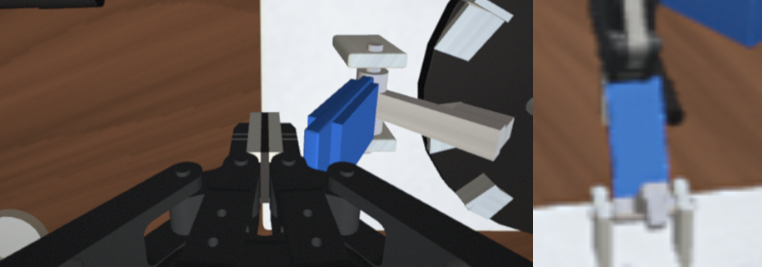

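The wide finger knuckle, not the fingertip, is catching the handle's end. I'll back off and turn the tool 90° so the knuckles spread sideways and the narrow side of the fingers pushes.

>>> move_arm([
  [[0, -0.02, 0], 0],
  [[0, -0.045, 0], 0],
  [[0, -0.045, -0.03], 0.18],
  [[0, -0.045, -0.06], 0.36],
  [[0, -0.045, -0.06], 0.54],
])

```text
clock: 12.32
eef_pos: [419.2, -202.5, 119.6]
tool_rot: [-3.135, 0.016, 2.228]
force: [0.7, 1.2, -0.5]
width: -0.0
```

>>> move_arm([
  [[0, 0, 0], 0.18],
  [[0, 0, 0], 0.36],
  [[0, 0, 0], 0.54],
  [[0, 0, 0], 0.72],
  [[0, 0, 0], 0.9],
])

```text
clock: 12.95
eef_pos: [419.3, -202.1, 119.5]
tool_rot: [3.133, 0.015, 1.322]
force: [0.0, 0.1, -0.1]
width: -0.2
```

>>> move_arm([
  [[0, 0, 0], 0.14],
  [[0, 0, 0], 0.14],
])

```text
clock: 13.2
eef_pos: [419.3, -201.7, 119.4]
tool_rot: [3.132, 0.014, 1.184]
force: [-0.5, -0.1, -1.0]
width: -0.1
```

Run:
```python
from h import *
s=read_state();print(s["clock"],tocar(s["eef_pos"]),np.degrees(s["tool_rot"]),s["force"],totool(car(0,-250,60)-s["eef_pos"]))
im=get_image("wrist"); cv2.imwrite("pics/d4.png",np.hstack([cv2.resize(im,(533,400)),cv2.resize(get_image("scene")[170:240,290:350],(260,400))]))
```

```text
13.2 [   4.89587808 -251.255354    119.41198587] [179.43360412   0.80562402  67.81166492] [-0.53342451 -0.07001177 -1.0409764 ] [ 1.95630075 -5.51521428 59.33873018]
```

View pics/d4.png

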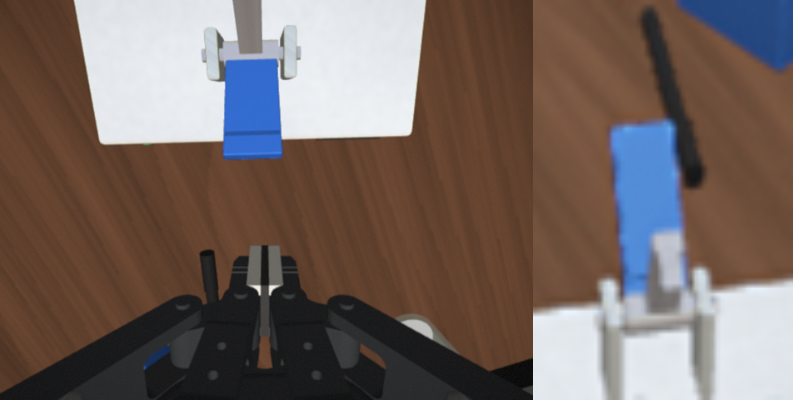

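The pawl is still up and the fingers are now in line with the handle. That's 12 pictures viewed, so from here I use numbers only. I'll descend, then push inward while rising with the handle end's arc so friction doesn't jam it.

>>> move_arm([
  [[0, -0.005, 0.03], 0],
  [[0, -0.005, 0.06], 0],
  [[0.015, -0.005, 0.064], 0],
  [[0.022, -0.005, 0.064], 0],
])

```text
clock: 13.8
eef_pos: [423.9, -179.3, 55.4]
tool_rot: [3.132, 0.013, 1.187]
force: [0.0, -0.2, 0.5]
width: 0.0
```

>>> move_arm([
  [[0.008, 0, -0.004], 0],
  [[0.016, 0, -0.012], 0],
  [[0.022, 0, -0.018], 0],
  [[0.028, 0, -0.024], 0],
])

```text
clock: 14.3
eef_pos: [434.7, -152.5, 79.8]
tool_rot: [3.131, 0.013, 1.187]
force: [0.1, -1.0, 0.0]
width: 0.3
```

```bash
cat > st.py <<'E'
from h import *
s=read_state();print(s["clock"],tocar(s["eef_pos"]),s["force"])
m=cv2.inRange(cv2.cvtColor(get_image("scene"),cv2.COLOR_BGR2HSV),(100,140,60),(125,255,255)); m[:185]=0;m[240:]=0;m[:,:290]=0;m[:,:]*=1;m[:,345:]=0
N,_,st,ce=cv2.connectedComponentsWithStats(m);print(st[1:].tolist())
for th in(0,.1,.3,.5,.75,1.1):
    a=th-np.radians(15);print(th,pix("scene",car(0,-150-75*np.sin(a),62+75*np.cos(a))).round(1),pix("top",car(0,-150-75*np.sin(a),62+75*np.cos(a))).round(1))
E
python3 st.py
```

```text
14.3 [   1.94409043 -199.77521103   79.83447909] [ 0.06876752 -0.96436535  0.03250032]
[[309, 190, 16, 32, 424]]
0 [319.8 203.2] [348.2 268.9]
0.1 [319.3 200.6] [351.2 269.9]
0.3 [318.1 196.3] [357.2 272.1]
0.5 [317.  193.3] [363.1 274.4]
0.75 [315.7 191.4] [369.8 277.2]
1.1 [314.1 192.3] [377.4 280.6]
```

>>> move_arm([
  [[0.007, 0, -0.005], 0],
  [[0.014, 0, -0.009], 0],
  [[0.02, 0, -0.012], 0],
  [[0.026, 0, -0.013], 0],
  [[0.032, 0, -0.014], 0],
])

```text
clock: 14.98
eef_pos: [447.1, -121.5, 93.7]
tool_rot: [3.131, 0.012, 1.188]
force: [1.2, -0.7, 1.1]
width: 0.2
```

```bash
python3 st.py|head -2
```

```text
14.975 [   2.70381645 -166.35189831   93.71034178] [ 1.17430792 -0.66743396  1.1360241 ]
[[312, 201, 17, 22, 285]]
```

The blue handle's blob matches its starting one exactly (312, 201, 17×22, 285 px), so the pawl has fallen home. I'll retreat outward and up, then verify.

>>> move_arm([
  [[-0.03, 0, 0], 0],
  [[-0.07, 0, -0.01], 0],
  [[-0.08, 0, -0.06], 0],
  [[-0.08, 0, -0.11], 0],
  [[-0.08, 0, -0.11], 0],
])

```text
clock: 15.65
eef_pos: [419.0, -194.8, 207.4]
tool_rot: [3.124, 0.011, 1.188]
force: [-0.3, 0.5, 0.3]
width: 0.3
```

```bash
python3 st.py|head -2
python3 - <<'E'
from h import *
t=get_image("top"); a=get_image("scene")
def blob(im,lo,hi,r):
    m=cv2.inRange(cv2.cvtColor(im,cv2.COLOR_BGR2HSV),lo,hi); k=np.zeros_like(m); k[r[0]:r[1],r[2]:r[3]]=1; N,_,st,ce=cv2.connectedComponentsWithStats(m*k)
    return [(st[i].tolist(),ce[i].round(1).tolist()) for i in range(1,N) if st[i][4]>8]
print("scene vane",blob(a,(0,150,80),(8,255,255),(230,310,335,400)))
print("top vane",blob(t,(0,120,60),(8,255,255),(260,300,260,330)))
print("top blue",blob(t,(100,140,60),(125,255,255),(200,335,330,380)))
t0=cv2.imread("pics/top0.png");a0=cv2.imread("pics/scene0.png")
# vials, caps, reagent, wipes before/after; pixel differences elsewhere
for n,p,q in(("top",t0,t),("scene",a0,a)):
    d=(cv2.absdiff(p,q).max(2)>40).astype(np.uint8); d=cv2.morphologyEx(d,cv2.MORPH_OPEN,np.ones((3,3)))
    N,_,st,_=cv2.connectedComponentsWithStats(d); print(n,[x.tolist() for x in st[1:] if x[4]>15])
E
```

```text
15.65 [   2.17163913 -244.86448389  207.43992909] [-0.25651825  0.47578351  0.25032424]
[[312, 201, 17, 22, 285]]
scene vane [([361, 255, 16, 30, 373], [367.9, 269.2])]
top vane [([273, 269, 11, 12, 86], [277.7, 274.2])]
top blue [([347, 265, 9, 13, 81], [351.1, 271.0])]
top [[293, 232, 5, 7, 30], [301, 232, 8, 8, 54], [181, 238, 292, 242, 20913], [276, 248, 8, 7, 50], [313, 251, 7, 7, 42], [279, 258, 7, 7, 43], [299, 266, 7, 8, 51], [273, 269, 10, 11, 82], [291, 275, 9, 13, 100], [347, 304, 21, 24, 212], [0, 347, 29, 35, 524], [19, 367, 27, 19, 273], [271, 414, 82, 52, 1981], [282, 433, 27, 37, 348], [282, 439, 52, 41, 687], [0, 456, 12, 24, 224], [312, 461, 9, 7, 47], [314, 470, 22, 10, 160], [340, 472, 6, 8, 40], [301, 477, 6, 3, 16]]
scene [[284, 0, 60, 136, 4008], [498, 0, 35, 31, 874], [563, 0, 44, 35, 1188], [605, 0, 35, 11, 151], [292, 3, 10, 17, 134], [499, 31, 72, 63, 1365], [493, 59, 32, 65, 1123], [565, 59, 28, 19, 253], [515, 64, 5, 9, 27], [527, 82, 46, 47, 732], [526, 132, 7, 9, 40], [356, 239, 21, 46, 605], [317, 252, 8, 9, 63], [343, 255, 8, 9, 55], [304, 268, 15, 17, 127], [347, 273, 9, 9, 76], [337, 279, 9, 10, 79]]
```

```bash
python3 -c "
from cell import *
print(finish_job())"
```

```text
the job is handed in; nothing more can be done
None
```

The job is handed in at about 16 s of the 53 s. I lifted the pawl until it stayed up, pushed the wheel back one notch by the red vane, and tipped the pawl down again with shut fingers.

**Final checks:**
- **Wheel:** it stands at about -0.63 rad in both the top and scene views.
- **Pawl:** the blue handle's outline matches its starting "down" outline in the scene view and is within 0.1 px of it in the top view.
- **Bystanders:** in the scene view only the wheel and the robot changed. The only top-view changes near the slab are the wheel and the arm over the bench.
- **Robot:** the arm is clear of everything, with about 0.6 N on the wrist sensor, which is noise.

**What did not go smoothly:**
- **Dropping the pawl:** the first two tries jammed against the end of the handle, with wrist forces of about 60 N and then 30 N. The wrist limit is 120 N. On the first try the contact force may have passed the 40 N limit if it was the gripper's body that touched. I read the contact as finger and knuckle, but did not measure it separately. Turning the tool 90° and pushing along a rising path freed it with almost no force.
- **Fingertip height:** both cameras put the shut fingertips about 25 mm higher than the reported tool point, so I set the later heights to allow for this.

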